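Set the portion stop of a cheese slicer and bring the cheese up to it

TASK

Set the wire cheese slicer for 40 mm portions: pull up the spring knob of the portion stop, slide the stop out of its parking slot to the 40 mm hole (the middle one of the three) and let the pin drop fully home there, without forcing the pin sideways. Then bring the brick of cheese square against the back fence and up to the locked stop so that its cut end just rests flat on the stop, gently, without ramming it. Leave the wire bow parked and everything else on the worktop where it stands.

Things in the scene. Friction and masses are not known exactly. Their poses are not given: they have to be found in the camera images.
- slicer: The cheese slicer, fixed to the worktop: wooden bed, its top 24 mm above the worktop. Origin on the worktop under the middle of the dark cutting groove, which runs across the bed at y = 0; x points away from the robot across the bed, y to the left along it, z up. Cheese lies left of the groove, the portion stop and its rail right of it. Bed: x -75 to 68 mm, y -216 to 196 mm.
- fence (a point): Top of the front face of the steel back fence: slicer x = 52, y = 110, z = 40 mm. The fence is a straight bar 6 mm thick along slicer y, from y = 24 to 194 mm, 16 mm above the bed. Axes as the slicer's.
- bow (a joint): Wire bow, rad: 0 = parked (where it starts and stays), 1.8 = swung down on the bed. A steel rod frame with a wooden handle, hinged at slicer x = 64, y = 0, z = 34 mm; parked it leans back behind the bed: within 10 mm of slicer y = 0, x from 55 to 165 mm, up to z = 250 mm. Not needed; keep clear.
- mark_40 (a point): NOMINAL middle of the 40 mm hole (slicer x = 85, y = -95, z = 34 mm: top of the steel index strip on the rail). Strip 8 mm thick, with three round 10 mm holes, 20 mm apart (20, 40, 60 mm portions), then a 40 mm parking slot. It is screwed through slotted holes and not zeroed: the whole strip lies up to 4 mm off along y, either way, so the true hole must be felt or seen.
- stop (a joint): Portion stop along its rail, m = portion thickness: from the groove (y = 0) to the stop's face; grows to the right (slicer -y). Range 0.012 to 0.112. Nominal holes 0.020, 0.040, 0.060, parking slot 0.080 to 0.112, all shifted together by the strip's offset (up to 0.004), 1 mm play each way. Sliding takes 1.5 N, 3 N with the pin riding on the strip. Starts in the slot, pin down.
- plunger (a joint): Height of the spring plunger, m: 0 = pin fully down in a hole or the slot (7 mm deep in the strip), 0.007 = pin end riding on top of the strip between holes, 0.012 = pulled up to its limit. The spring presses down with 5.6 N at 0 and 9.8 N at 0.012. The pin's end is flat: it drops only within 1 mm of a hole's middle, and is then caught; it springs down when the knob is let go.
- knob (a point): Middle of the plunger's black knurled knob, an upright cylinder 26 mm in diameter, 24 mm tall; 84 mm above the worktop with the pin down, and it rises with the plunger and moves with the stop. At slicer x = 85 mm, y = -(stop reading + 55 mm). Below it the flat top of the stop's carriage is at z = 62 mm (40 mm in x, 77 mm in y), with a 19 mm wide collar up to 70 mm.
- plunger_pin: The plunger's steel pin, 8 mm in diameter, straight below the knob inside the carriage; origin in the middle of its flat lower end (27 mm above the worktop when down). More than 40 N on it is forcing it.
- stop_plate: Upright steel plate of the portion stop, 5 mm thick, reaching from the carriage forward over the bed (slicer x = -15 to 105 mm, z = 26 to 63 mm). Its left face is the stop face. Axes as the slicer's; origin at worktop height in the plane of that face, at slicer x = 0. More than 30 N from the cheese is ramming.
- stop_face (a point): A point on the left face of the stop plate, at slicer x = 20, z = 45 mm; axes as the slicer's, so +y points from the face to the cheese.
- cheese: Brick of hard cheese, 60 mm wide (x), 150 mm long (y), 50 mm tall, 0.3 to 0.6 kg, lying loose on the left half of the bed; origin in the middle of its underside, z up. It starts 4 to 20 mm off the fence, slightly askew, cut end left of the groove. Square against the fence its origin is at slicer x = 22 mm.
- cheese_end (a point): Middle of the cheese's pale end (the other end and the top have brown rind), which faces the stop (75 mm to cheese -y of its origin, 25 mm up).
- tea_tin: Sage-green lidded tea canister, 87 mm wide, 110 mm tall, at the back; a bystander, leave it. Origin under its middle.
- mug: White mug, 91 mm tall, left of the slicer; a bystander, leave it. Origin under its middle.
- lemon: Lemon, about 78 x 55 mm, right of the slicer; a bystander, leave it. Origin under its middle.
- onion: Brown onion, about 75 mm, left of the slicer; a bystander, leave it. Origin under its middle.
- garlic: Garlic bulb, about 60 mm, left of the slicer; a bystander, leave it. Origin under its middle.
- paprika: Green-capped spice jar, 46 mm wide, 106 mm tall, right of the slicer; a bystander, leave it. Origin under its middle.
- cumin: Green-capped spice jar, 46 mm wide, 106 mm tall, right of the slicer and nearer the front; a bystander, leave it. Origin under its middle.

How it is judged:
On the way, in this order (a step that is already met when the one before it is completed fails the run):
1. the plunger is pulled up, its pin clear of the index strip (value of joint plunger above 0.0078 m), for 0.1 s.
2. the stop stands at the 40 mm hole with the pin fully down in it (value of joint stop between 0.034 and 0.046 m and value of joint plunger below 0.002 m), for 0.3 s.
3. the cheese lies square along the back fence with its cut end on the locked stop (all of step 2 and y of cheese_end in the frame of stop_face between -0.004 and 0.0025 m and x of cheese in the frame of slicer above 0.0185 m and angle between the y axis of cheese and the y axis of slicer, either way round below 0.05 rad and angle between cheese's own z axis and vertical below 0.05 rad and z of cheese in the frame of slicer below 0.028 m), for 0.2 s.
At the end, for the whole second after the job is handed in: The stop is locked in the 40 mm hole (reading 34 to 46 mm, plunger within 2 mm of fully down), the cheese lies flat on the bed within 3.5 mm of the back fence and within 0.05 rad of square, its cut end within 2.5 mm of the stop's face; all at rest (all of step 3 and linear speed of cheese below 0.01 m/s and velocity of joint stop between -0.005 and 0.005 m/s); the robot touches nothing.
It fails at once if the cheese is rammed against the stop (more than 30 N) (contact force between cheese and stop_plate above 30 N).
It fails at once if the pin is forced sideways or jammed (more than 40 N) (contact force between plunger_pin and anything else above 40 N).
It fails at once if the parked wire bow is swung down by more than 0.5 rad (value of joint bow above 0.5 rad).
It fails at once if something else on the worktop is moved more than 30 mm (distance of any of tea_tin, mug, lemon, onion, garlic, paprika, cumin from where it was at the start of the episode above 0.03 m).
It also fails if it takes over 58 s, if anything falls off the work surface, if the arm or the gripper's body presses on something with over 40 N, if the wrist force passes 120 N, or if a joint passes its speed limit or range.

ROBOT

A 6-joint arm with a two-finger parallel gripper is mounted at the origin on a cart in front of the work surface, level with it; the furniture and walls round the work are solid. World frame = base frame: x ahead of the robot, y to its left, z up, the work surface at z = 0. Lengths are in m, angles in rad, forces in N, time in s.
With the tool pointing down it reaches from about 0.275 to 0.75 m from the base axis. Payload 10.2 kg.
Tool frame: the origin (TCP) lies at the very end of the fingers, on their centre line; the grasp point (between the pads) lies 19 mm behind it; z points along the fingers, y is the line along which they close (so a half turn about z gives the same grasp; the last joint's range is limited). The gripper opens to 85 mm and grips with 20 to 120 N. Pads are 22 mm wide; open, the fingers measure 114 mm over their backs; the gripper's body (76 mm by 85 mm) begins 54 mm behind the grasp point. The pads swing forward as they close: fully open they stand 13 mm farther back than shut.
Start: joints at [-1.337, 0.313, 1.498, -0, 1.331, -0.223], TCP at [0.232, -0.471, 0.231] pointing down, gripper open.
Joint ranges: [-2.94, 2.94], [-0.97, 2.17], [0.19, 2.56], [-1.23, 4.37], [0.02, 3.11], [-2.88, 2.88]. Speed limits (rad/s): [2.39, 2.39, 3.01, 3.14, 3.14, 3.14].

INTERFACE

Orientations are given as a unit quaternion [x, y, z, w].
In Python, from workcell import sense, get_image, job_done gives the robot as it stands.
- The arm moves only by the tool carry_out, never from a script. Its argument "rows" is a list of rows, each an object with "dp": the shift along the tool's x, y, z in mm, a list of three; "roll": the turn about the tool's z in rad; "claw": the opening, from -1 (shut) to 1 (fully open). In form: [{"dp": [tx, ty, tz], "roll": roll, "claw": claw}, ...]. A call has 1 to 8 rows; each row shifts and turns the commanded pose from where the row before left it, along the tool's axes as they then stand; what a row does not reach is not made up. A row lasts 1/12 s, in which the tool goes at most 41.7 mm and 7.16 degrees, less where a joint would pass 70% of its speed; a pose out of reach is approached as far as the arm can. A call is refused whole if a number of a shift passes 41.7 or a number of a turn 0.125, either way. A call with a gripper value outside its range is refused whole. The fingers move at their own pace and stop on an object; "newtons" is the grip in N (left out, the last holds). Time passes only in rows, so rows that do not move let the fingers close. It gives the time, the measured TCP pose, the force, the opening and the grip force at its end, in the units of the state.
- sense(): the state, without advancing time (a new reading comes with each control period).
- get_image(name): name is "scene" or "top" or "wrist"; returns a dict with "color" (420x560x3 uint8, red, green, blue), "depth" (420x560 float32, m along the optical axis (not along the pixel's ray), 0 where there is no reading), "fx", "fy", "cx", "cy" (pixels), "extrinsics" (4x4, takes a point from camera to world coordinates). Camera axes: x right, y up, looking along -z (the intrinsics and any distortion apply to the point x, -y, -z); pixel columns grow to the right and rows downward; lengths in m; the calibration is good to about 2 mm. A picture is of the moment at which its call begins.
- job_done(): hands the job in; it is judged then, once.
The state is a dict: "time": time; "joints": joint angles; "dq": joint speeds; "effort": joint torques, N m; "position": TCP position; "ee_rot": TCP orientation; "ft_force": force on the tool from outside, world axes, zero at the start; "wrist_torque": the same for the moment, N m; "opening": opening from 0.0 (shut) to 1.0 (fully open); "grasp_force": force on a finger pad.
Only numpy, scipy, OpenCV 4.12 (cv2) and the standard library are available. Lean on these libraries where they do the work, as an engineer would, in place of code of your own. Each camera call takes 0.05 s, during which the arm holds its last target. There are 200 camera calls.

## Working session

There is one attempt and no reset: what is moved stays moved. The work goes in short steps, Python scripts to look and compute and a tool call to move; the robot and the scene stay as the last step left them, time stands still between calls to the robot, and variables do not carry over. Pictures are saved under pics/ and viewed, at most 10 in all, crops included, and the job is handed in when it is done.

Besides the shell and the picture viewer there is one more tool, called after ">>>" by a JSON object that holds its "api" and its "payload", one argument or row to a line. carry_out: Moves the arm, as the interface text tells. Its arguments: {"type":"object","properties":{"rows":{"type":"array"},"newtons":{"type":"number"}},"required":["rows"]}

```bash
ls; mkdir -p pics
cat > h.py <<'E'
import numpy as np, cv2
from workcell import sense, get_image, job_done
def save(n,f):
    im=get_image(n); cv2.imwrite('pics/'+f,im['color'][:,:,::-1]); np.savez('pics/'+f[:-4]+'.npz',**im); return im
def load(f): return dict(np.load('pics/'+f+'.npz'))
def rays(im,uv):
    uv=np.atleast_2d(uv).astype(float); E=im['extrinsics']
    d=np.c_[(uv[:,0]-im['cx'])/im['fx'],-(uv[:,1]-im['cy'])/im['fy'],-np.ones(len(uv))]
    return E[:3,3],d@E[:3,:3].T
def plane(im,uv,z):
    o,d=rays(im,uv); return o+d*((z-o[2])/d[:,2])[:,None]
def cloud(im):
    h,w=im['depth'].shape; u,v=np.meshgrid(np.arange(w),np.arange(h))
    o,d=rays(im,np.c_[u.ravel(),v.ravel()]); return (o+d*im['depth'].reshape(-1,1)).reshape(h,w,3)
E
python3 - <<'E'
from h import *
for n in('top','scene'):
    im=save(n,n+'0.png'); print(n,im['fx'],im['extrinsics'].round(3).tolist())
s=sense(); print(s)
E
```

```text
pics
top 518.0398503919356 [[-0.015, 0.995, -0.102, 0.39], [-1.0, -0.017, -0.02, -0.007], [-0.022, 0.102, 0.995, 1.412], [0.0, 0.0, 0.0, 1.0]]
scene 542.1153801438107 [[0.458, 0.669, -0.586, -0.453], [-0.889, 0.337, -0.311, -0.484], [-0.01, 0.663, 0.749, 1.304], [0.0, 0.0, 0.0, 1.0]]
{'time': 0.1, 'joints': array([-1.33736940e+00,  3.13395082e-01,  1.49833815e+00, -2.22968115e-05,
        1.33098288e+00, -2.23387986e-01]), 'dq': array([-0.000388  , -0.00112631, -0.00223445, -0.00094703, -0.00091251,
       -0.00186004]), 'effort': array([ 3.45460554e-03, -4.12897146e+01, -2.60142159e+01, -1.60902650e-04,
        2.99461324e-03, -2.26289967e-05]), 'position': array([ 0.23151115, -0.47095505,  0.23080041]), 'ee_rot': array([ 9.74027470e-01,  2.26429178e-01, -1.36472922e-05, -5.61664345e-04]), 'ft_force': array([-0.76718233,  0.44981658,  0.45999183]), 'wrist_torque': array([ 0.01640861, -0.00169427, -0.05255617]), 'grasp_force': 0.0, 'opening': 0.9988628066047529}
```

View pics/top0.png

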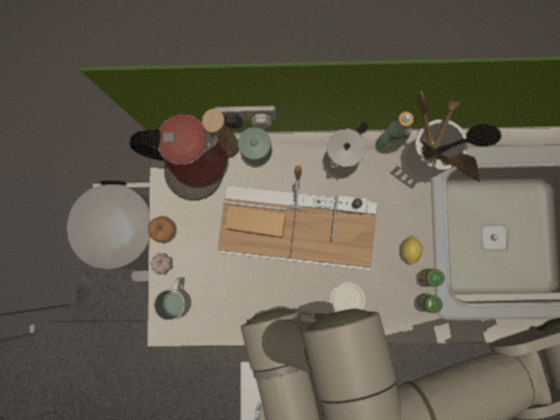

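View pics/scene0.png

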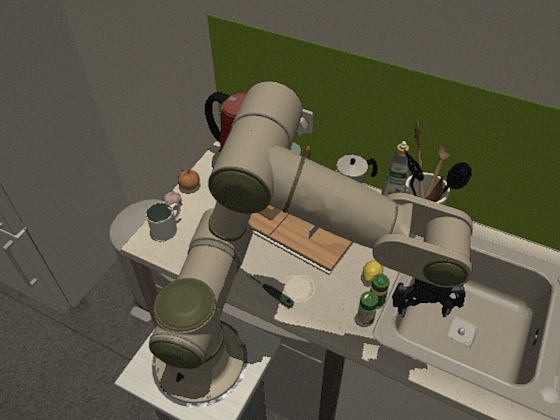

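The top view shows the slicer at columns 218–377, rows 187–270. The knob is near (357,203), the stop plate near column 335 and the cheese at 225–285, 207–236. The arm hides the slicer in the scene view. Next I'll enlarge the slicer crop and measure it.

Run:
```python
from h import *
im=load('top0'); c=im['color']; 
cr=c[175:285,205:390]; cr=np.clip(cr.astype(float)*1.6,0,255).astype(np.uint8)
cv2.imwrite('pics/crop.png',cv2.resize(cr[:,:,::-1],None,fx=4.2,fy=4.2,interpolation=cv2.INTER_CUBIC))
P=cloud(im)
# sample points by depth: heights
for n,uv in dict(knob=(357,203),bedR=(360,240),bedL=(240,250),cheese=(255,221),table=(300,290),plate=(335,220)).items(): print(n,P[uv[1],uv[0]].round(4),c[uv[1],uv[0]])
hsv=cv2.cvtColor(c,cv2.COLOR_RGB2HSV)
z=P[:,:,2]
m=((z>.015)&(z<.035)).astype(np.uint8); m[:180]=0;m[275:]=0;m[:,:210]=0;m[:,385:]=0
m=cv2.morphologyEx(m,cv2.MORPH_OPEN,np.ones((3,3)))
k=cv2.findContours(m,0,2)[0]; k=max(k,key=cv2.contourArea); print('bed',cv2.minAreaRect(k))
q=plane(im,k[:,0,:],.024)[:,:2].astype(np.float32); r=cv2.minAreaRect(q*1000); print(r)
for lo,hi,n in((.062,.09,'cheese'),(.085,.105,'knob')):
    m=((z>lo)&(z<hi)).astype(np.uint8); m[:190]=0;m[275:]=0;m[:,:210]=0;m[:,385:]=0
    for k in cv2.findContours(m,0,2)[0]:
        if cv2.contourArea(k)>20:
            print(n,cv2.minAreaRect(k),cv2.minAreaRect((plane(im,k[:,0,:],.074 if n=='cheese' else .096)[:,:2]*1000).astype(np.float32)))
```

```text
knob [ 0.5574 -0.1534  0.0984] [93 92 87]
bedR [ 0.4672 -0.1671  0.0216] [148 119  91]
bedL [0.4454 0.155  0.0235] [160 128  94]
cheese [0.518  0.1095 0.0751] [177 142 104]
table [ 3.359e-01 -4.100e-03 -2.000e-04] [163 152 136]
plate [ 0.5181 -0.0987  0.0638] [142 123 109]
bed ((297.1585388183594, 226.5731658935547), (153.49981689453125, 65.15459442138672), 6.340190887451172)
((506.71075439453125, 0.932830810546875), (411.4520568847656, 175.22430419921875), 82.56004333496094)
cheese ((254.74642944335938, 220.36740112304688), (57.74213409423828, 23.376705169677734), 8.58362102508545) ((519.77734375, 110.2633056640625), (150.24359130859375, 60.933013916015625), 80.47834014892578)
cheese ((350.1207275390625, 205.55172729492188), (31.059009552001953, 19.349597930908203), 4.763641834259033) ((554.1746215820312, -138.09335327148438), (80.61080169677734, 50.69707107543945), 84.14336395263672)
knob ((357.20001220703125, 202.4000244140625), (8.9442720413208, 9.838699340820312), 63.43495178222656) ((559.26416015625, -154.22837829589844), (22.890472412109375, 25.29926300048828), 25.657867431640625)
```

View pics/crop.png

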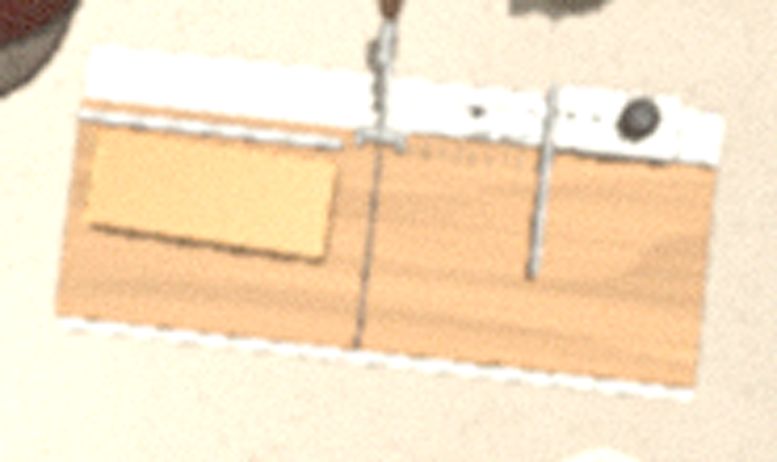

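The crop shows the cheese askew by about 2° against the fence, with the groove at crop column ~370. The plate runs at crop columns 530–555 and the knob is at (640,118). I'll refine the slicer pose from the wood edges.

```bash
cat > pose.py <<'E'
from h import *
im=load('top0'); c=im['color']; hsv=cv2.cvtColor(c,cv2.COLOR_RGB2HSV).astype(int)
m=((hsv[...,1]>70)&(hsv[...,2]>90)).astype(np.uint8); m[:180]=0;m[275:]=0;m[:,:210]=0;m[:,385:]=0
m=cv2.morphologyEx(m,cv2.MORPH_CLOSE,np.ones((3,3)))
k=max(cv2.findContours(m,0,1)[0],key=cv2.contourArea)[:,0,:]
cc=[]
def edge(pts,z=.024):
    q=plane(im,np.array(pts,float),z)[:,:2]*1000; v=cv2.fitLine(q.astype(np.float32),cv2.DIST_HUBER,0,.01,.01).ravel(); return v
cols=np.arange(228,366); bot=[(u,m[:,u].nonzero()[0].max()+.5) for u in cols]
f=edge(bot); print('front',f, 'yaw',np.degrees(np.arctan2(f[1],f[0]))%180-90)
rows=np.arange(222,260)
L=edge([(m[v].nonzero()[0].min()-.5,v) for v in rows]); R=edge([(m[v].nonzero()[0].max()+.5,v) for v in np.arange(218,262)])
print('L',L,'R',R)
for nm,e in(('L',L),('R',R)): print(nm,np.degrees(np.arctan2(e[1],e[0])))
yaw=np.radians(np.degrees(np.arctan2(f[1],f[0]))%180-90)
ex=np.array([np.cos(yaw),np.sin(yaw)]);ey=np.array([-ex[1],ex[0]])
xf=f[2:]@ex; yl=L[2:]@ey; yr=R[2:]@ey; print('len',yl-yr)
g=cv2.cvtColor(c,cv2.COLOR_RGB2GRAY)
G=[]
for v in range(215,256):
    s=g[v,285:303].astype(float); s=s.mean()-s; s[s<s.max()*.5]=0; G.append((285+(s*np.arange(18)).sum()/s.sum(),v))
G=edge(G); print('groove',G,np.degrees(np.arctan2(G[1],G[0])),'y',G[2:]@ey,'mid from ends',(yl-196+yr+216)/2)
O=ex*(xf+75)+ey*(G[2:]@ey); print('O',O,'yaw',yaw)
S=lambda p:np.array([(p-O)@ex,(p-O)@ey])
print('knob(slicer)',S(np.array([559.3,-154.2])),'cheese',S(np.array([519.8,110.3])))
E
python3 pose.py
```

```text
front [1.2966530e-01 9.9155784e-01 4.2052185e+02 3.5859876e+00] yaw -7.4502563
L [3.3941954e-01 9.4063509e-01 4.6444342e+02 1.6355789e+02] R [ 9.9138552e-01 -1.3097620e-01  4.6774606e+02 -2.0037506e+02]
L 70.158485
R -7.5260067
len 360.4323
groove [ 9.9124128e-01 -1.3206321e-01  4.7864090e+02  1.5108726e+01] -7.5888333 y 77.04433 mid from ends 52.183174
O [497.34738   12.662495] yaw -0.1300315
knob(slicer) [  83.06589218 -157.42070472] cheese [ 9.60286601 99.72456074]
```

The slicer origin is at world (497,13) mm with yaw −0.130 rad. The knob is at slicer (83–85, −157), so the stop reads about 102 mm. The cheese centre is at (9.6, 99.7) and about 2° askew. I'll roll the tool to align it with the slicer, then travel to a point above the knob.

>>> {"api": "carry_out", "payload": {
  "rows": [
    {"dp": [0,0,0],"roll": 0.117,"claw": 1},
    {"dp": [0,0,0],"roll": 0.117,"claw": 1},
    {"dp": [0,0,0],"roll": 0.117,"claw": 1},
    {"dp": [0,0,0],"roll": 0.117,"claw": 1},
    {"dp": [0,0,0],"roll": 0.119,"claw": 1},
    {"dp": [24,-30,0],"roll": 0,"claw": 1},
    {"dp": [24,-30,0],"roll": 0,"claw": 1},
    {"dp": [24,-30,0],"roll": 0,"claw": 1}
  ]
}}

```text
time: 0.77
position: [0.3152, -0.3902, 0.2309]
ee_rot: [0.998, -0.066, -0.0, -0.0]
ft_force: [-0.1, -0.3, -0.2]
opening: 0.999
grasp_force: 0.0
```

>>> {"api": "carry_out", "payload": {
  "rows": [
    {"dp": [24,-30,0],"roll": 0,"claw": 1},
    {"dp": [24,-30,0],"roll": 0,"claw": 1},
    {"dp": [24,-30,0],"roll": 0,"claw": 1},
    {"dp": [24,-30,0],"roll": 0,"claw": 1},
    {"dp": [24,-30,0],"roll": 0,"claw": 1},
    {"dp": [24,-30,0],"roll": 0,"claw": 1},
    {"dp": [24,-30,0],"roll": 0,"claw": 0.2},
    {"dp": [0,0,0],"roll": 0,"claw": 0.2}
  ]
}}

```text
time: 1.43
position: [0.5116, -0.2003, 0.2308]
ee_rot: [0.998, -0.062, 0.0, -0.001]
ft_force: [0.1, 0.5, -1.4]
opening: 0.751
grasp_force: 0.0
```

```bash
cat >> h.py <<'E'
O=np.array([497.3,12.7]);yaw=-.130
ex=np.array([np.cos(yaw),np.sin(yaw)]);ey=np.array([-ex[1],ex[0]])
def S(p): p=np.asarray(p)[...,:2]*1000-O; return np.stack([p@ex,p@ey],-1)
def st():
    s=sense(); q=s['ee_rot']; from scipy.spatial.transform import Rotation as R
    M=R.from_quat(q).as_matrix(); print('t',round(s['time'],2),'slicer',S(s['position']).round(1),'z',(s['position'][2]*1000).round(1),'toolx yaw',round(np.arctan2(M[1,0],M[0,0]),4),'down',M[:,2].round(4),'F',s['ft_force'].round(2),'open',round(s['opening'],3),'g',round(s['grasp_force'],1),'j6',s['joints'][5].round(2)); return s
E
python3 - <<'E'
from h import *
st(); im=save('wrist','w1.png'); print(im['extrinsics'].round(3).tolist())
E
```

```text
t 1.43 slicer [  41.7 -209.4] z 230.8 toolx yaw -0.1248 down [ 5.0e-04  1.6e-03 -1.0e+00] F [ 0.08  0.5  -1.37] open 0.751 g 0.0 j6 1.11
[[-0.125, 0.955, 0.27, 0.58], [-0.992, -0.12, -0.036, -0.209], [-0.002, -0.273, 0.962, 0.373], [0.0, 0.0, 0.0, 1.0]]
```

View pics/w1.png

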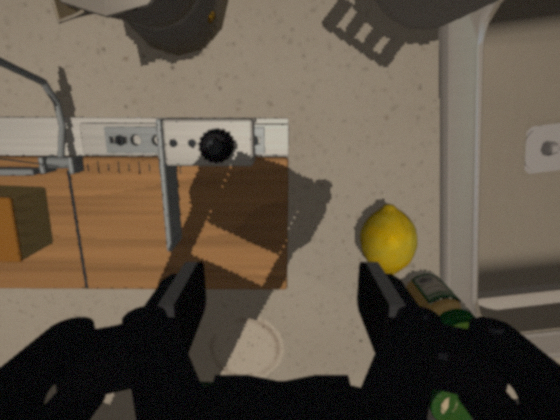

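The wrist view shows the knob at (217,146) and the plate at column ~166. A strip hole is near (137,140), with a screw at (121,140), and the groove is at (68–85,170–288). I'll measure these and the scale ticks.

Run:
```python
from h import *
im=load('w1'); g=cv2.cvtColor(im['color'],cv2.COLOR_RGB2GRAY)
print('knob top',S(plane(im,[[217,146]],.096)),'groove',S(plane(im,[[70,180],[83,275]],.024)),'plate top L/R edge',S(plane(im,[[163,180],[165,230]],.063)))
P=cloud(im); k=(P[...,2]>.088)&(P[...,2]<.105); k[:, :185]=0;k[:,250:]=0;k[:110]=0;k[180:]=0
cn=max(cv2.findContours(k.astype(np.uint8),0,1)[0],key=cv2.contourArea); (u,v),r=cv2.minEnclosingCircle(cn); print('knob depth',u,v,r,S(plane(im,[[u,v]],.096)), np.median(P[...,2][k]))
for u,v in((121,140),(137,140),(155,140)): print(u,v,S(plane(im,[[u,v]],.034)))
c=np.clip(im['color'][110:180,90:280]*1.4,0,255).astype(np.uint8)
cv2.imwrite('pics/w1c.png',cv2.resize(c[:,:,::-1],None,fx=4.2,fy=4.2,interpolation=cv2.INTER_CUBIC))
st()
```

```text
knob top [[  83.8929998  -159.97931199]] groove [[ 43.15144912  -0.57980713]
 [-59.44799996   1.58016963]] plate top L/R edge [[  51.06684164 -105.47723381]
 [   4.84897405 -103.35944743]]
knob depth 215.13792419433594 145.45689392089844 17.56437873840332 [[  84.29551109 -158.57717817]] 0.09498709388244175
121 140 [[ 83.04893495 -59.91349687]]
137 140 [[ 83.1189328  -74.79990057]]
155 140 [[ 83.19766911 -91.54470527]]
t 1.48 slicer [  40.4 -211.7] z 230.7 toolx yaw -0.1257 down [-7.e-04  8.e-04 -1.e+00] F [-1.08 -0.87  0.16] open 0.658 g 0.0 j6 1.1
```

View pics/w1c.png

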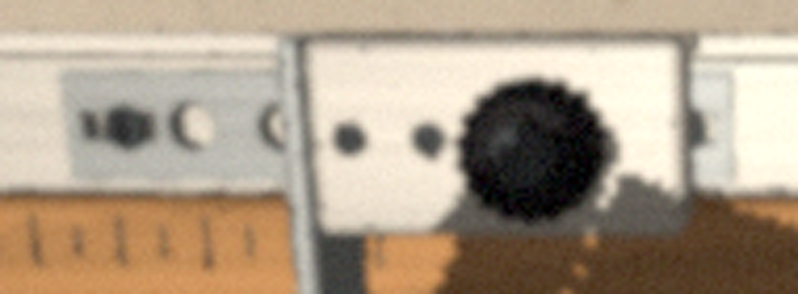

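Two strip holes show: 20 mm at px (136,140), with the 40 mm hole half hidden by the plate. Knob to 20 mm hole is about 85 mm, so the 40 mm hole is roughly 65 mm of travel away. I'll go above the knob and lower most of the way.

>>> {"api": "carry_out", "payload": {
  "rows": [
    {"dp": [15,-18,0],"roll": 0.004,"claw": 0.2},
    {"dp": [15,-18,0],"roll": 0,"claw": 0.2},
    {"dp": [15,-18,0],"roll": 0,"claw": 0.2},
    {"dp": [0,0,30],"roll": 0,"claw": 0.2},
    {"dp": [0,0,30],"roll": 0,"claw": 0.2},
    {"dp": [0,0,30],"roll": 0,"claw": 0.2},
    {"dp": [0,0,0],"roll": 0,"claw": 0.2},
    {"dp": [0,0,0],"roll": 0,"claw": 0.2}
  ]
}}

```text
time: 2.15
position: [0.5595, -0.1579, 0.1409]
ee_rot: [0.998, -0.068, -0.001, -0.0]
ft_force: [-0.1, -0.7, 0.1]
opening: 0.601
grasp_force: 0.0
```

Run:
```python
from h import *
st(); im=save('wrist','w2.png'); st()
im=load('w2');P=cloud(im); k=(P[...,2]>.088)&(P[...,2]<.105)&(np.hypot(*(S(P)-[85,-158]).transpose(2,0,1))<25)
for c in cv2.findContours(k.astype(np.uint8),0,1)[0]:
    if cv2.contourArea(c)>100:
        (u,v),r=cv2.minEnclosingCircle(c); print('knob',u,v,r,S(plane(im,[[u,v]],.096)),cv2.boundingRect(c))
```

```text
t 2.15 slicer [  83.8 -161.1] z 140.9 toolx yaw -0.1352 down [-0.0023  0.0011 -1.    ] F [-0.07 -0.66  0.1 ] open 0.601 g 0.0 j6 1.23
t 2.2 slicer [  84.7 -161.3] z 142.6 toolx yaw -0.1351 down [ 9.e-04 -5.e-04 -1.e+00] F [ 0.77 -0.13  0.82] open 0.596 g 0.0 j6 1.23
knob 275.1179504394531 235.30355834960938 23.59025764465332 [[  85.85600966 -157.66125335]] (252, 212, 47, 47)
```

View pics/w2.png

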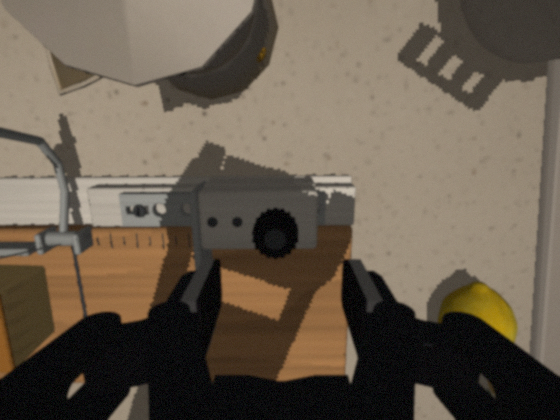

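Knob at (275,235) gives slicer (85.9, −157.7). The fingers straddle it with the tool about 3.5 mm too far right, and the 20 mm hole is near (162,209). I'll correct, lower to z≈67 and close gently.

>>> {"api": "carry_out", "payload": {
  "newtons": 40,
  "rows": [
    {"dp": [0.5,-3.5,0],"roll": -0.003,"claw": 0.2},
    {"dp": [0,0,25],"roll": 0,"claw": 0.2},
    {"dp": [0,0,25],"roll": 0,"claw": 0.2},
    {"dp": [0,0,15],"roll": 0,"claw": 0.2},
    {"dp": [0,0,8],"roll": 0,"claw": 0.2},
    {"dp": [0,0,0],"roll": 0,"claw": 0.2},
    {"dp": [0,0,0],"roll": 0,"claw": 0.2},
    {"dp": [0,0,0],"roll": 0,"claw": 0.2}
  ]
}}

```text
time: 2.87
position: [0.562, -0.1543, 0.0701]
ee_rot: [0.998, -0.066, 0.001, 0.001]
ft_force: [0.7, 0.8, -0.7]
opening: 0.605
grasp_force: 0.0
```

Run:
```python
from h import *
st()
im=load('w2'); c=np.clip(im['color'][180:270,90:330]*1.4,0,255).astype(np.uint8)
g=cv2.cvtColor(im['color'],cv2.COLOR_RGB2GRAY)
print(g[209,120:205].tolist()); print([(u,S(plane(im,[[u,209]],.034)).round(1).tolist()) for u in (138,162,187)])
print('groove',S(plane(im,[[78,255],[83,310]],.024)))
```

```text
t 2.87 slicer [  85.9 -157.2] z 70.1 toolx yaw -0.1312 down [ 0.0026 -0.0013 -1.    ] F [ 0.7   0.77 -0.73] open 0.605 g 0.0 j6 1.23
[160, 147, 145, 142, 133, 109, 76, 57, 49, 67, 102, 124, 117, 86, 60, 53, 50, 37, 35, 40, 56, 51, 54, 51, 44, 51, 68, 81, 108, 128, 138, 131, 107, 78, 58, 74, 108, 145, 164, 170, 170, 170, 172, 170, 162, 135, 94, 69, 65, 61, 62, 63, 63, 64, 62, 61, 64, 60, 59, 61, 55, 49, 53, 62, 69, 70, 73, 71, 72, 69, 65, 58, 59, 65, 62, 63, 56, 59, 54, 65, 70, 74, 77, 81, 77]
[(138, [[84.3, -57.9]]), (162, [[84.2, -75.1]]), (187, [[84.1, -93.2]])]
groove [[44.67070522 -2.7306651 ]
 [-3.5872694   1.00647623]]
```

>>> {"api": "carry_out", "payload": {
  "newtons": 50,
  "rows": [
    {"dp": [0,0,1],"roll": 0,"claw": -0.2},
    {"dp": [0,0,0],"roll": 0,"claw": -0.4},
    {"dp": [0,0,0],"roll": 0,"claw": -0.6},
    {"dp": [0,0,0],"roll": 0,"claw": -0.6},
    {"dp": [0,0,0],"roll": 0,"claw": -0.6},
    {"dp": [0,0,0],"roll": 0,"claw": -0.6}
  ]
}}

```text
time: 3.37
position: [0.5616, -0.1541, 0.0683]
ee_rot: [0.998, -0.066, 0.001, 0.0]
ft_force: [-0.6, 0.2, 6.2]
opening: 0.288
grasp_force: 48.8
```

```bash
python3 -c "
from h import *
st()"
```

```text
t 3.37 slicer [  85.4 -157.1] z 68.3 toolx yaw -0.1312 down [ 1.3e-03 -7.0e-04 -1.0e+00] F [-0.64  0.15  6.23] open 0.288 g 48.8 j6 1.23
```

The knob is gripped (24.5 mm, 49 N). I'll pull up 10 mm.

>>> {"api": "carry_out", "payload": {
  "rows": [
    {"dp": [0,0,-3],"roll": 0,"claw": -0.6},
    {"dp": [0,0,-4],"roll": 0,"claw": -0.6},
    {"dp": [0,0,-3],"roll": 0,"claw": -0.6},
    {"dp": [0,0,0],"roll": 0,"claw": -0.6},
    {"dp": [0,0,0],"roll": 0,"claw": -0.6},
    {"dp": [0,0,0],"roll": 0,"claw": -0.6}
  ]
}}

```text
time: 3.87
position: [0.5613, -0.154, 0.0769]
ee_rot: [0.998, -0.066, 0.0, 0.0]
ft_force: [4.9, -1.9, -8.9]
opening: 0.286
grasp_force: 49.5
```

```bash
python3 -c "
from h import *
st()"
```

```text
t 3.87 slicer [  85.1 -157. ] z 76.9 toolx yaw -0.1313 down [ 2.e-04 -1.e-04 -1.e+00] F [ 4.95 -1.95 -8.93] open 0.286 g 49.5 j6 1.23
```

The spring force reads 8.9 N, so the plunger is up about 9.5 mm. I'll slide 60 mm left, stopping a bit short of the 40 mm hole.

>>> {"api": "carry_out", "payload": {
  "rows": [
    {"dp": [0,-4,0],"roll": 0,"claw": -0.6},
    {"dp": [0,-8,0],"roll": 0,"claw": -0.6},
    {"dp": [0,-10,0],"roll": 0,"claw": -0.6},
    {"dp": [0,-10,0],"roll": 0,"claw": -0.6},
    {"dp": [0,-10,0],"roll": 0,"claw": -0.6},
    {"dp": [0,-10,0],"roll": 0,"claw": -0.6},
    {"dp": [0,-6,0],"roll": 0,"claw": -0.6},
    {"dp": [0,-2,0],"roll": 0,"claw": -0.6}
  ]
}}

```text
time: 4.53
position: [0.5691, -0.0936, 0.0769]
ee_rot: [0.998, -0.065, -0.0, -0.0]
ft_force: [4.4, -2.2, -10.3]
opening: 0.285
grasp_force: 49.6
```

>>> {"api": "carry_out", "payload": {
  "rows": [
    {"dp": [0,0,0],"roll": 0,"claw": -0.6},
    {"dp": [0,0,0],"roll": 0,"claw": -0.6},
    {"dp": [0,0,0],"roll": 0,"claw": -0.6}
  ]
}}

```text
time: 4.78
position: [0.5691, -0.094, 0.0768]
ee_rot: [0.998, -0.066, -0.0, -0.0]
ft_force: [5.8, 1.0, -8.6]
opening: 0.286
grasp_force: 49.7
```

```bash
python3 -c "
from h import *
st(); im=save('wrist','w3.png'); save('top','top1.png'); st()"
```

```text
t 4.78 slicer [ 85.  -96.5] z 76.8 toolx yaw -0.1311 down [-1.e-04  8.e-04 -1.e+00] F [ 5.8   1.05 -8.63] open 0.286 g 49.7 j6 1.33
t 4.88 slicer [ 85.  -96.5] z 76.8 toolx yaw -0.1312 down [-1.e-04  8.e-04 -1.e+00] F [ 5.69  0.9  -8.95] open 0.288 g 49.7 j6 1.33
```

View pics/w3.png

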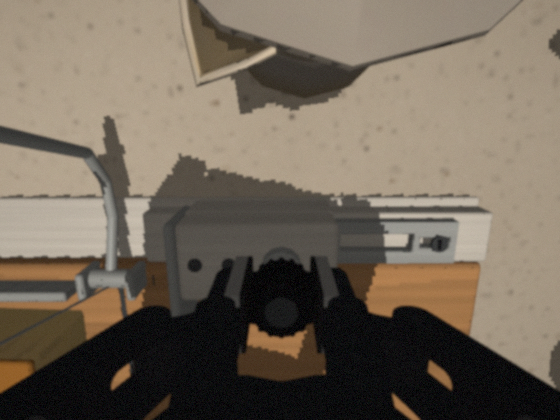

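The carriage is left of the slot and the knob is held. The slot's right end is visible near (408,240), which is useful for the strip offset.

Run:
```python
from h import *
im=load('w3'); g=cv2.cvtColor(im['color'],cv2.COLOR_RGB2GRAY)
print(g[240,335:465].tolist())
for u in (408,410,412,457): print(u,S(plane(im,[[u,240]],.034)).round(1))
P=cloud(im); print(P[240,380],P[240,360])
```

```text
[77, 80, 71, 68, 70, 73, 78, 81, 81, 82, 83, 79, 81, 83, 81, 84, 83, 80, 81, 83, 80, 79, 80, 82, 82, 81, 82, 83, 79, 83, 82, 79, 82, 81, 83, 81, 82, 81, 79, 80, 81, 83, 78, 79, 83, 83, 82, 83, 106, 140, 171, 184, 186, 186, 186, 187, 183, 186, 187, 184, 186, 186, 185, 187, 187, 188, 187, 186, 183, 188, 185, 177, 149, 105, 64, 57, 65, 87, 108, 130, 142, 150, 150, 149, 152, 166, 171, 151, 112, 86, 83, 83, 79, 81, 79, 68, 52, 42, 49, 54, 65, 57, 48, 39, 31, 25, 43, 48, 59, 60, 57, 59, 63, 72, 90, 114, 134, 148, 149, 148, 153, 162, 174, 183, 183, 185, 182, 186, 182, 185]
408 [[  85.1 -165.8]]
410 [[  85.1 -166.9]]
412 [[  85.1 -168. ]]
457 [[  85.  -192.6]]
[ 0.55914051 -0.14934446  0.02650027] [ 0.56002376 -0.13832398  0.0249644 ]
```

The slot end puts the strip about 2–3 mm toward +y, so the hole should be 3–4.5 mm further. I'll lower the pin onto the strip, open the fingers slightly, and nudge the knob with the right finger until the pin drops.

>>> {"api": "carry_out", "payload": {
  "rows": [
    {"dp": [0,0,1.5],"roll": 0,"claw": -0.6},
    {"dp": [0,0,1.5],"roll": 0,"claw": -0.6},
    {"dp": [0,0,0],"roll": 0,"claw": -0.4},
    {"dp": [0,0,0],"roll": 0,"claw": -0.3},
    {"dp": [0,0,0],"roll": 0,"claw": -0.3},
    {"dp": [0,0,0],"roll": 0,"claw": -0.3}
  ]
}}

```text
time: 5.38
position: [0.5689, -0.0946, 0.0744]
ee_rot: [0.998, -0.066, -0.0, 0.0]
ft_force: [0.4, 0.1, 0.2]
opening: 0.348
grasp_force: 0.0
```

>>> {"api": "carry_out", "payload": {
  "rows": [
    {"dp": [0,-0.5,0],"roll": 0,"claw": -0.3},
    {"dp": [0,-0.5,0],"roll": 0,"claw": -0.3},
    {"dp": [0,-0.5,0],"roll": 0,"claw": -0.3},
    {"dp": [0,-0.5,0],"roll": 0,"claw": -0.3},
    {"dp": [0,0,0],"roll": 0,"claw": -0.3},
    {"dp": [0,0,0],"roll": 0,"claw": -0.3}
  ]
}}

```text
time: 5.88
position: [0.5693, -0.0924, 0.0743]
ee_rot: [0.998, -0.066, -0.0, -0.0]
ft_force: [0.3, 0.9, -0.1]
opening: 0.349
grasp_force: 0.0
```

```bash
cat > kz.py <<'E'
from h import *
s=st(); im=get_image('wrist'); P=cloud(im)
c=S(s['position']); m=(np.hypot(*(S(P)-c).transpose(2,0,1))<9)&(P[...,2]>.085)&(P[...,2]<.115)
print('knob top z',np.percentile(P[...,2][m]*1000,[25,50,75]).round(1),m.sum())
E
python3 kz.py
```

```text
t 5.88 slicer [ 85.  -94.9] z 74.3 toolx yaw -0.1311 down [-1.e-04  0.e+00 -1.e+00] F [ 0.26  0.89 -0.11] open 0.349 g 0.0 j6 1.34
knob top z [101.7 102.2 102.6] 1791
```

The knob top is at 102.2 mm, so the pin is riding on the strip (down would be ≈95). Nudging on.

>>> {"api": "carry_out", "payload": {
  "rows": [
    {"dp": [0,-0.5,0],"roll": 0,"claw": -0.3},
    {"dp": [0,-0.5,0],"roll": 0,"claw": -0.3},
    {"dp": [0,-0.3,0],"roll": 0,"claw": -0.3},
    {"dp": [0,-0.3,0],"roll": 0,"claw": -0.3},
    {"dp": [0,0,0],"roll": 0,"claw": -0.3},
    {"dp": [0,0,0],"roll": 0,"claw": -0.3}
  ]
}}

```text
time: 6.43
position: [0.5695, -0.0909, 0.0741]
ee_rot: [0.998, -0.066, -0.0, -0.0]
ft_force: [0.7, -3.3, -2.1]
opening: 0.354
grasp_force: 1.3
```

```bash
python3 kz.py
```

```text
t 6.43 slicer [ 85.  -93.3] z 74.1 toolx yaw -0.1313 down [-1.e-04  1.e-04 -1.e+00] F [ 0.71 -3.27 -2.07] open 0.354 g 1.3 j6 1.34
knob top z [101.5 102.  102.4] 1790
```

>>> {"api": "carry_out", "payload": {
  "rows": [
    {"dp": [0,-0.3,0],"roll": 0,"claw": -0.3},
    {"dp": [0,-0.3,0],"roll": 0,"claw": -0.3},
    {"dp": [0,-0.3,0],"roll": 0,"claw": -0.3},
    {"dp": [0,0,0],"roll": 0,"claw": -0.3},
    {"dp": [0,0,0],"roll": 0,"claw": -0.3}
  ]
}}

```text
time: 6.9
position: [0.5698, -0.0897, 0.0745]
ee_rot: [0.998, -0.065, 0.0, -0.0]
ft_force: [-0.6, -0.2, -0.2]
opening: 0.349
grasp_force: 0.0
```

```bash
python3 kz.py
```

```text
t 6.9 slicer [ 85.1 -92.1] z 74.5 toolx yaw -0.1311 down [ 4.e-04  4.e-04 -1.e+00] F [-0.59 -0.19 -0.18] open 0.349 g 0.0 j6 1.34
knob top z [95.  95.5 95.9] 1634
```

The pin has dropped: knob top 95.5 mm at y≈−94.7, the 40 mm hole. I'll let go, rise, and retreat toward the front of the bed, well clear of the bow.

>>> {"api": "carry_out", "payload": {
  "rows": [
    {"dp": [0,1.5,0],"roll": 0,"claw": 0.2},
    {"dp": [0,1,0],"roll": 0,"claw": 0.2},
    {"dp": [0,0,0],"roll": 0,"claw": 0.2},
    {"dp": [0,0,-20],"roll": 0,"claw": 0.2},
    {"dp": [0,0,-30],"roll": 0,"claw": 0.2},
    {"dp": [0,0,-35],"roll": 0,"claw": 0.2},
    {"dp": [0,0,-35],"roll": 0,"claw": 0.2},
    {"dp": [-25,0,0],"roll": 0,"claw": 0.2}
  ]
}}

```text
time: 7.62
position: [0.549, -0.0908, 0.2014]
ee_rot: [0.998, -0.065, 0.007, 0.002]
ft_force: [1.2, -0.9, 1.7]
opening: 0.601
grasp_force: 0.0
```

>>> {"api": "carry_out", "payload": {
  "rows": [
    {"dp": [-30,0,0],"roll": 0,"claw": 1},
    {"dp": [-30,0,0],"roll": 0,"claw": 1},
    {"dp": [0,-35,0],"roll": 0,"claw": 1},
    {"dp": [0,-35,0],"roll": 0,"claw": 1},
    {"dp": [0,-35,0],"roll": 0,"claw": 1},
    {"dp": [0,-35,0],"roll": 0,"claw": 1},
    {"dp": [0,0,0],"roll": 0,"claw": 1},
    {"dp": [0,0,0],"roll": 0,"claw": 1}
  ]
}}

```text
time: 8.28
position: [0.5033, 0.0587, 0.1943]
ee_rot: [0.998, -0.064, 0.0, 0.0]
ft_force: [0.1, -0.2, -0.5]
opening: 1.0
grasp_force: 0.0
```

Run:
```python
from h import *
st(); im=save('wrist','w4.png'); t=save('top','top2.png')
P=cloud(im); s=S(P); z=P[...,2]
k=(z>.088)&(z<.112)&(np.hypot(*(s-[85,-95]).transpose(2,0,1))<25)
if k.sum()>50: print('knob',s[k].mean(0),np.median(z[k]))
for n,i in(('w',im),('t',t)):
    P=cloud(i); s=S(P); z=P[...,2]
    m=((z>.066)&(z<.082)&(abs(s[...,0]-10)<60)&(s[...,1]>0)&(s[...,1]<196)).astype(np.uint8)
    cs=cv2.findContours(m,0,1)[0]
    if cs:
        k=max(cs,key=cv2.contourArea); print(n,cv2.minAreaRect(S(plane(i,k[:,0,:],.074)).astype(np.float32)))
```

```text
t 8.28 slicer [-0.  46.3] z 194.3 toolx yaw -0.1284 down [ 0.e+00 -1.e-04 -1.e+00] F [ 0.14 -0.25 -0.49] open 1.0 g 0.0 j6 1.58
knob [ 83.38081637 -91.64671358] 0.09483283400045006
w ((10.494300842285156, 99.84453582763672), (149.49429321289062, 60.500221252441406), 87.947265625)
t ((-3.1115474700927734, 172.9128875732422), (4.728851795196533, 26.55718421936035), 87.84825134277344)
```

View pics/w4.png

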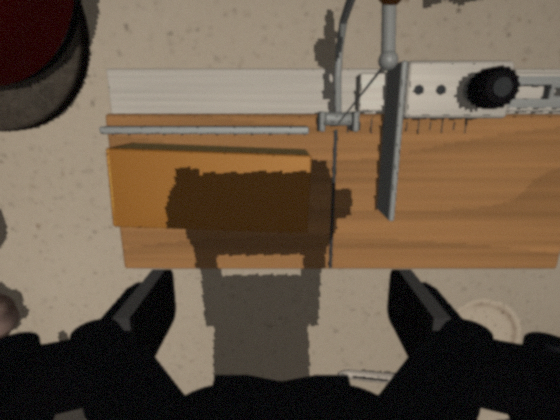

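The wrist view shows the stop plate upright at columns 385–405 with the knob down, and the cheese at (108–310, 150–230). The cheese is at slicer (10.5, 99.8) and −2.05° askew. Next I turn the gripper across the cheese, grasping 40 mm left of its centre so the gripper body stays clear of the bow.

>>> {"api": "carry_out", "payload": {
  "rows": [
    {"dp": [3,-23.5,0],"roll": 0,"claw": 1},
    {"dp": [3,-23.5,0],"roll": 0,"claw": 1},
    {"dp": [3,-23.5,0],"roll": 0,"claw": 1},
    {"dp": [3,-23,0],"roll": 0,"claw": 1},
    {"dp": [0,0,0],"roll": -0.118,"claw": 1},
    {"dp": [0,0,0],"roll": -0.118,"claw": 1},
    {"dp": [0,0,0],"roll": -0.118,"claw": 1},
    {"dp": [0,0,0],"roll": -0.118,"claw": 1}
  ]
}}

```text
time: 9.05
position: [0.5278, 0.1472, 0.1942]
ee_rot: [0.985, 0.172, -0.0, 0.0]
ft_force: [-0.4, -0.5, -0.4]
opening: 0.998
grasp_force: 0.0
```

>>> {"api": "carry_out", "payload": {
  "rows": [
    {"dp": [0,0,0],"roll": -0.118,"claw": 1},
    {"dp": [0,0,0],"roll": -0.118,"claw": 1},
    {"dp": [0,0,0],"roll": -0.118,"claw": 1},
    {"dp": [0,0,0],"roll": -0.118,"claw": 1},
    {"dp": [0,0,0],"roll": -0.118,"claw": 1},
    {"dp": [0,0,0],"roll": -0.118,"claw": 1},
    {"dp": [0,0,0],"roll": -0.118,"claw": 1},
    {"dp": [0,0,0],"roll": -0.118,"claw": 1}
  ]
}}

```text
time: 9.72
position: [0.5278, 0.147, 0.1943]
ee_rot: [0.8, 0.601, -0.0, 0.0]
ft_force: [-0.7, 0.7, 0.1]
opening: 1.0
grasp_force: 0.0
```

>>> {"api": "carry_out", "payload": {
  "rows": [
    {"dp": [0,0,0],"roll": -0.119,"claw": 1},
    {"dp": [0,0,0],"roll": 0,"claw": 1},
    {"dp": [0,0,0],"roll": 0,"claw": 1}
  ]
}}

```text
time: 9.97
position: [0.5277, 0.1475, 0.1943]
ee_rot: [0.765, 0.644, -0.0, 0.0]
ft_force: [0.1, -1.0, 0.4]
opening: 1.001
grasp_force: 0.0
```

Run:
```python
from h import *
s=st(); print('want yaw',-.130+np.pi/2-.036)
im=load('w4'); P=cloud(im); s=S(P); z=P[...,2]
for x in(-5,10,25,40):
    m=(z>.058)&(z<.068)&(abs(s[...,0]-x)<6)&(s[...,1]<-25)&(s[...,1]>-60); print(x,np.percentile(s[m][:,1],[5,50,95]).round(1),m.sum())
m=(z>.066)&(z<.082)&(abs(s[...,0]-8)<20)&(s[...,1]>0)&(s[...,1]<60); print('cheese end y',np.percentile(s[m][:,1],[0,1,2]))
for u,v in((336,150),(331,255)): print('groove',S(plane(im,[[u,v]],.024)))
```

```text
t 9.97 slicer [ 12.7 137.6] z 194.3 toolx yaw 1.3986 down [-0.e+00 -1.e-04 -1.e+00] F [ 0.08 -0.95  0.39] open 1.001 g 0.0 j6 0.23
want yaw 1.4047963267948966
-5 [-43.3 -40.6 -39. ] 109
10 [-43.4 -40.7 -38.9] 114
25 [-43.  -40.6 -38.9] 119
40 [-43.3 -40.7 -39. ] 120
cheese end y [24.28221337 25.32607439 25.75728838]
groove [[35.55757321 -0.88768474]]
groove [[-61.96749762  -0.38070476]]
```

The stop face is at y≈−38.7 and the cheese end at ≈24.8, so there is about 63.5 mm to go. I'll lower over the cheese and grip lightly.

>>> {"api": "carry_out", "payload": {
  "newtons": 25,
  "rows": [
    {"dp": [0,-0.5,30],"roll": -0.006,"claw": 1},
    {"dp": [0,0,35],"roll": 0,"claw": 1},
    {"dp": [0,0,35],"roll": 0,"claw": 1},
    {"dp": [0,0,25],"roll": 0,"claw": 1},
    {"dp": [0,0,14],"roll": 0,"claw": 1},
    {"dp": [0,0,7],"roll": 0,"claw": 1},
    {"dp": [0,0,0],"roll": 0,"claw": 1},
    {"dp": [0,0,0],"roll": 0,"claw": 0.6}
  ]
}}

```text
time: 10.63
position: [0.5275, 0.1484, 0.049]
ee_rot: [0.762, 0.647, 0.0, 0.0]
ft_force: [0.5, 1.1, 0.5]
opening: 0.879
grasp_force: 0.0
```

>>> {"api": "carry_out", "payload": {
  "rows": [
    {"dp": [0,0,0],"roll": 0,"claw": 0.4},
    {"dp": [0,0,0],"roll": 0,"claw": 0.3},
    {"dp": [0,0,0],"roll": 0,"claw": 0.3},
    {"dp": [0,0,0],"roll": 0,"claw": 0.2},
    {"dp": [0,0,0],"roll": 0,"claw": 0.2},
    {"dp": [0,0,0],"roll": 0,"claw": 0.2}
  ]
}}

```text
time: 11.13
position: [0.5277, 0.1487, 0.0497]
ee_rot: [0.762, 0.648, 0.001, 0.001]
ft_force: [-1.5, -1.4, 7.6]
opening: 0.699
grasp_force: 28.2
```

```bash
python3 -c "
from h import *
st()"
```

```text
t 11.13 slicer [ 12.5 138.8] z 49.7 toolx yaw 1.4092 down [ 2.3e-03  1.0e-04 -1.0e+00] F [-1.49 -1.41  7.6 ] open 0.699 g 28.2 j6 0.22
```

Gripped at 59.4 mm. I'll square it up, then slide 54 mm right and 6 mm toward the fence.

>>> {"api": "carry_out", "payload": {
  "rows": [
    {"dp": [0,0,-0.5],"roll": -0.017,"claw": 0.2},
    {"dp": [0,0,0],"roll": -0.017,"claw": 0.2},
    {"dp": [-6,0,0],"roll": 0,"claw": 0.2},
    {"dp": [-10,1,0],"roll": 0,"claw": 0.2},
    {"dp": [-12,2,0],"roll": 0,"claw": 0.2},
    {"dp": [-12,2,0],"roll": 0,"claw": 0.2},
    {"dp": [-10,1,0],"roll": 0,"claw": 0.2},
    {"dp": [-4,0,0],"roll": 0,"claw": 0.2}
  ]
}}

```text
time: 11.8
position: [0.5269, 0.0938, 0.0497]
ee_rot: [0.751, 0.661, 0.001, 0.0]
ft_force: [0.7, 4.5, 6.2]
opening: 0.7
grasp_force: 28.1
```

>>> {"api": "carry_out", "payload": {
  "rows": [
    {"dp": [0,0,0],"roll": 0,"claw": 0.2},
    {"dp": [0,0,0],"roll": 0,"claw": 0.2},
    {"dp": [0,0,0],"roll": 0,"claw": 0.2}
  ]
}}

```text
time: 12.05
position: [0.5268, 0.0935, 0.0497]
ee_rot: [0.75, 0.661, 0.0, 0.001]
ft_force: [-0.7, -3.6, 6.6]
opening: 0.698
grasp_force: 28.2
```

```bash
cat > f.py <<'E'
from h import *
s=st(); f=s['ft_force'][:2]; print('F slicer x,y',(f@ex).round(2),(f@ey).round(2))
E
python3 f.py; python3 -c "
from h import *
im=save('wrist','w5.png')"
```

```text
t 12.05 slicer [18.8 84. ] z 49.7 toolx yaw 1.444 down [ 0.0021 -0.001  -1.    ] F [-0.71 -3.62  6.61] open 0.698 g 28.2 j6 0.08
F slicer x,y -0.23 -3.68
```

View pics/w5.png

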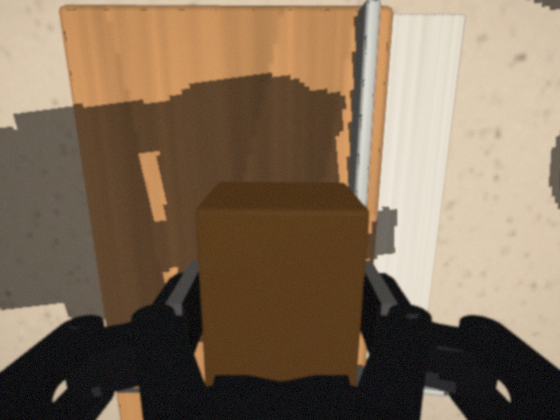

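The wrist view shows the held cheese (brown rind end, columns 198–368) just short of the fence at column ~365. I'll ease it to the fence.

>>> {"api": "carry_out", "payload": {
  "rows": [
    {"dp": [0,0.7,0],"roll": 0,"claw": 0.2},
    {"dp": [0,0.7,0],"roll": 0,"claw": 0.2},
    {"dp": [0,0.6,0],"roll": 0,"claw": 0.2},
    {"dp": [0,0,0],"roll": 0,"claw": 0.2},
    {"dp": [0,0,0],"roll": 0,"claw": 0.2}
  ]
}}

```text
time: 12.52
position: [0.5274, 0.0936, 0.0497]
ee_rot: [0.75, 0.661, -0.001, -0.0]
ft_force: [-8.1, -3.1, 12.8]
opening: 0.697
grasp_force: 29.1
```

```bash
python3 f.py
```

```text
t 12.52 slicer [19.4 84.1] z 49.7 toolx yaw 1.4442 down [-1.5e-03 -7.0e-04 -1.0e+00] F [-8.13 -3.13 12.83] open 0.697 g 29.1 j6 0.08
F slicer x,y -7.65 -4.15
```

>>> {"api": "carry_out", "payload": {
  "rows": [
    {"dp": [0,0.5,0],"roll": 0,"claw": 0.2},
    {"dp": [0,0.5,0],"roll": 0,"claw": 0.2},
    {"dp": [0,0,0],"roll": 0,"claw": 0.2},
    {"dp": [0,0,0],"roll": 0,"claw": 0.2}
  ]
}}

```text
time: 12.85
position: [0.5284, 0.0937, 0.0498]
ee_rot: [0.75, 0.661, -0.001, -0.0]
ft_force: [-9.3, -1.3, 13.4]
opening: 0.702
grasp_force: 29.0
```

```bash
python3 f.py
```

```text
t 12.85 slicer [20.4 84.3] z 49.8 toolx yaw 1.4441 down [-1.3e-03 -4.0e-04 -1.0e+00] F [-9.28 -1.33 13.35] open 0.702 g 29.0 j6 0.08
F slicer x,y -9.02 -2.52
```

The tool still moves freely, so the force is mostly bed friction. I'll relieve the downward pressure a little and continue.

>>> {"api": "carry_out", "payload": {
  "rows": [
    {"dp": [0,0,-0.5],"roll": 0,"claw": 0.2},
    {"dp": [0,0.5,0],"roll": 0,"claw": 0.2},
    {"dp": [0,0.5,0],"roll": 0,"claw": 0.2},
    {"dp": [0,0,0],"roll": 0,"claw": 0.2},
    {"dp": [0,0,0],"roll": 0,"claw": 0.2}
  ]
}}

```text
time: 13.27
position: [0.5287, 0.0937, 0.0498]
ee_rot: [0.75, 0.661, -0.001, -0.001]
ft_force: [-11.8, -2.2, 13.2]
opening: 0.693
grasp_force: 29.0
```

```bash
python3 f.py
```

```text
t 13.27 slicer [20.6 84.4] z 49.8 toolx yaw 1.4444 down [-3.5e-03 -3.0e-04 -1.0e+00] F [-11.8   -2.21  13.16] open 0.693 g 29.0 j6 0.08
F slicer x,y -11.41 -3.72
```

>>> {"api": "carry_out", "payload": {
  "rows": [
    {"dp": [0,0.5,0],"roll": 0,"claw": 0.2},
    {"dp": [0,0.3,0],"roll": 0,"claw": 0.2},
    {"dp": [0,0,0],"roll": 0,"claw": 0.2},
    {"dp": [0,0,0],"roll": 0,"claw": 0.2}
  ]
}}

```text
time: 13.6
position: [0.5287, 0.0937, 0.0498]
ee_rot: [0.75, 0.661, -0.002, -0.002]
ft_force: [-15.8, -1.4, 16.6]
opening: 0.696
grasp_force: 29.4
```

```bash
python3 f.py
```

```text
t 13.6 slicer [20.7 84.4] z 49.8 toolx yaw 1.4446 down [-5.4e-03 -3.0e-04 -1.0e+00] F [-15.76  -1.42  16.62] open 0.696 g 29.4 j6 0.08
F slicer x,y -15.44 -3.46
```

It is against the fence: x is stuck at 20.7 mm with force rising about 5 N/mm. I'll back off the pressure slightly and slide toward the stop.

>>> {"api": "carry_out", "payload": {
  "rows": [
    {"dp": [0,-1.0,-0.8],"roll": 0,"claw": 0.2},
    {"dp": [-1,-0.5,0],"roll": 0,"claw": 0.2},
    {"dp": [-2,0,0],"roll": 0,"claw": 0.2},
    {"dp": [-2,0,0],"roll": 0,"claw": 0.2},
    {"dp": [-1,0,0],"roll": 0,"claw": 0.2},
    {"dp": [0,0,0],"roll": 0,"claw": 0.2},
    {"dp": [0,0,0],"roll": 0,"claw": 0.2}
  ]
}}

```text
time: 14.18
position: [0.528, 0.0884, 0.0498]
ee_rot: [0.75, 0.661, -0.0, -0.001]
ft_force: [-4.8, 4.0, 2.1]
opening: 0.697
grasp_force: 28.3
```

```bash
python3 f.py
```

```text
t 14.18 slicer [20.6 79.1] z 49.8 toolx yaw 1.4446 down [-1.6e-03  8.0e-04 -1.0e+00] F [-4.81  4.02  2.11] open 0.697 g 28.3 j6 0.07
F slicer x,y -5.29 3.36
```

>>> {"api": "carry_out", "payload": {
  "rows": [
    {"dp": [-0.5,0,0],"roll": 0,"claw": 0.2},
    {"dp": [-0.5,0,0],"roll": 0,"claw": 0.2},
    {"dp": [0,0,0],"roll": 0,"claw": 0.2},
    {"dp": [0,0,0],"roll": 0,"claw": 0.2}
  ]
}}

```text
time: 14.52
position: [0.5279, 0.0876, 0.0498]
ee_rot: [0.75, 0.661, -0.0, -0.001]
ft_force: [-4.1, 4.9, 1.9]
opening: 0.695
grasp_force: 28.3
```

```bash
python3 f.py
```

```text
t 14.52 slicer [20.6 78.3] z 49.8 toolx yaw 1.4447 down [-0.0015  0.0011 -1.    ] F [-4.07  4.89  1.86] open 0.695 g 28.3 j6 0.07
F slicer x,y -4.67 4.32
```

Friction is about 4 N and roughly 3 mm is left. Continuing in small steps.

>>> {"api": "carry_out", "payload": {
  "rows": [
    {"dp": [-0.5,0,0],"roll": 0,"claw": 0.2},
    {"dp": [-0.5,0,0],"roll": 0,"claw": 0.2},
    {"dp": [-0.4,0,0],"roll": 0,"claw": 0.2},
    {"dp": [0,0,0],"roll": 0,"claw": 0.2},
    {"dp": [0,0,0],"roll": 0,"claw": 0.2}
  ]
}}

```text
time: 14.93
position: [0.5277, 0.0862, 0.0498]
ee_rot: [0.75, 0.661, -0.0, -0.001]
ft_force: [-3.6, 5.3, 1.8]
opening: 0.692
grasp_force: 28.3
```

```bash
python3 f.py
```

```text
t 14.93 slicer [20.6 76.9] z 49.8 toolx yaw 1.4447 down [-0.0015  0.0011 -1.    ] F [-3.56  5.32  1.84] open 0.692 g 28.3 j6 0.07
F slicer x,y -4.22 4.81
```

>>> {"api": "carry_out", "payload": {
  "rows": [
    {"dp": [-0.5,0,0],"roll": 0,"claw": 0.2},
    {"dp": [-0.5,0,0],"roll": 0,"claw": 0.2},
    {"dp": [0,0,0],"roll": 0,"claw": 0.2},
    {"dp": [0,0,0],"roll": 0,"claw": 0.2}
  ]
}}

```text
time: 15.27
position: [0.5276, 0.0853, 0.0498]
ee_rot: [0.75, 0.661, -0.0, -0.001]
ft_force: [-3.8, 5.3, 1.3]
opening: 0.696
grasp_force: 28.3
```

```bash
python3 f.py
```

```text
t 15.27 slicer [20.6 75.9] z 49.8 toolx yaw 1.4447 down [-0.0015  0.0011 -1.    ] F [-3.8   5.31  1.28] open 0.696 g 28.3 j6 0.07
F slicer x,y -4.46 4.78
```

>>> {"api": "carry_out", "payload": {
  "rows": [
    {"dp": [-0.5,0,0],"roll": 0,"claw": 0.2},
    {"dp": [-0.5,0,0],"roll": 0,"claw": 0.2},
    {"dp": [0,0,0],"roll": 0,"claw": 0.2},
    {"dp": [0,0,0],"roll": 0,"claw": 0.2}
  ]
}}

```text
time: 15.6
position: [0.5275, 0.0843, 0.0498]
ee_rot: [0.75, 0.661, -0.0, -0.001]
ft_force: [-3.9, 5.2, 1.3]
opening: 0.694
grasp_force: 28.3
```

```bash
python3 f.py
```

```text
t 15.6 slicer [20.6 74.9] z 49.8 toolx yaw 1.4447 down [-0.0015  0.0011 -1.    ] F [-3.93  5.23  1.32] open 0.694 g 28.3 j6 0.06
F slicer x,y -4.57 4.68
```

Still sliding freely, with no stop contact yet. Continuing.

>>> {"api": "carry_out", "payload": {
  "rows": [
    {"dp": [-0.5,0,0],"roll": 0,"claw": 0.2},
    {"dp": [-0.5,0,0],"roll": 0,"claw": 0.2},
    {"dp": [0,0,0],"roll": 0,"claw": 0.2},
    {"dp": [0,0,0],"roll": 0,"claw": 0.2}
  ]
}}

```text
time: 15.93
position: [0.5274, 0.0838, 0.0498]
ee_rot: [0.75, 0.661, 0.0, -0.001]
ft_force: [-2.9, 10.2, 1.7]
opening: 0.696
grasp_force: 28.2
```

```bash
python3 f.py
```

```text
t 15.93 slicer [20.6 74.4] z 49.8 toolx yaw 1.4447 down [-0.0011  0.002  -1.    ] F [-2.91 10.21  1.68] open 0.696 g 28.2 j6 0.06
F slicer x,y -4.21 9.75
```

>>> {"api": "carry_out", "payload": {
  "rows": [
    {"dp": [-0.5,0,0],"roll": 0,"claw": 0.2},
    {"dp": [-0.5,0,0],"roll": 0,"claw": 0.2},
    {"dp": [0,0,0],"roll": 0,"claw": 0.2},
    {"dp": [0,0,0],"roll": 0,"claw": 0.2}
  ]
}}

```text
time: 16.27
position: [0.5274, 0.0836, 0.0499]
ee_rot: [0.75, 0.661, 0.001, -0.001]
ft_force: [-2.3, 14.0, 0.2]
opening: 0.697
grasp_force: 28.2
```

```bash
python3 f.py
python3 - <<'E'
from h import *
i=save('top','top3.png'); P=cloud(i); s=S(P); z=P[...,2]
for n,a,b in(('plate+cheese',-60,40),):
  for x in(0,10,20,30,40):
    m=(abs(s[...,0]-x)<4)&(s[...,1]>a)&(s[...,1]<b)
    o=np.argsort(s[m][:,1]); print(x,[(round(float(p),0),int(q*1000)) for p,q in zip(s[m][o][:,1],z[m][o])][::2][:40])
E
```

```text
t 16.27 slicer [20.6 74.2] z 49.9 toolx yaw 1.4446 down [-7.0e-04  3.1e-03 -1.0e+00] F [-2.34 14.04  0.23] open 0.697 g 28.2 j6 0.06
F slicer x,y -4.14 13.61
0 [(-60.0, 20), (-57.0, 25), (-55.0, 24), (-54.0, 27), (-52.0, 21), (-50.0, 24), (-49.0, 22), (-47.0, 26), (-44.0, 64), (-43.0, 65), (-41.0, 63), (-38.0, 73), (-38.0, 80), (-35.0, 72), (-33.0, 73), (-33.0, 74), (-30.0, 78), (-28.0, 75), (-27.0, 75), (-25.0, 73), (-23.0, 78), (-22.0, 75), (-20.0, 70), (-17.0, 72), (-17.0, 75), (-15.0, 72), (-12.0, 74), (-12.0, 74), (-10.0, 77), (-7.0, 77), (-7.0, 74), (-4.0, 73), (-2.0, 69), (-1.0, 77), (1.0, 73), (3.0, 78), (4.0, 68), (5.0, 310), (6.0, 313), (6.0, 78)]
10 [(-60.0, 25), (-59.0, 26), (-56.0, 25), (-54.0, 31), (-51.0, 21), (-51.0, 28), (-48.0, 29), (-46.0, 23), (-45.0, 21), (-43.0, 60), (-42.0, 70), (-40.0, 71), (-39.0, 74), (-37.0, 75), (-35.0, 74), (-34.0, 68), (-32.0, 75), (-29.0, 77), (-29.0, 73), (-27.0, 77), (-24.0, 72), (-22.0, 72), (-21.0, 71), (-19.0, 82), (-18.0, 72), (-16.0, 74), (-14.0, 74), (-13.0, 74), (-11.0, 76), (-9.0, 74), (-8.0, 71), (-6.0, 73), (-3.0, 73), (-3.0
[... 903 characters left out ...]
-17.0, 75), (-14.0, 72), (-14.0, 77), (-11.0, 72), (-11.0, 77), (-8.0, 72), (-6.0, 78), (-6.0, 79), (-3.0, 78), (-1.0, 75), (-0.0, 75), (2.0, 68), (4.0, 74), (4.0, 72), (5.0, 73), (6.0, 330)]
40 [(-59.0, 24), (-58.0, 28), (-56.0, 27), (-53.0, 26), (-51.0, 22), (-50.0, 24), (-48.0, 21), (-45.0, 15), (-44.0, 67), (-44.0, 67), (-41.0, 68), (-39.0, 81), (-39.0, 75), (-36.0, 73), (-36.0, 78), (-33.0, 73), (-31.0, 72), (-29.0, 77), (-28.0, 69), (-26.0, 78), (-23.0, 71), (-23.0, 74), (-21.0, 72), (-18.0, 75), (-18.0, 74), (-15.0, 76), (-13.0, 72), (-12.0, 73), (-10.0, 72), (-10.0, 75), (-7.0, 75), (-5.0, 77), (-4.0, 71), (-2.0, 73), (0.0, 73), (0.0, 83), (3.0, 70), (5.0, 71), (6.0, 324), (6.0, 76)]
```

The stop contact is felt: force rose from 5 to 13.6 N at y≈74.2. The depth profile shows the cheese top reaching the plate at every x. I'll relax the pressure, then release.

>>> {"api": "carry_out", "payload": {
  "rows": [
    {"dp": [0.6,0,0],"roll": 0,"claw": 0.2},
    {"dp": [0.6,0,0],"roll": 0,"claw": 0.2},
    {"dp": [0,0,0],"roll": 0,"claw": 0.2},
    {"dp": [0,0,0],"roll": 0,"claw": 0.2}
  ]
}}

```text
time: 16.65
position: [0.5274, 0.0837, 0.0498]
ee_rot: [0.75, 0.661, -0.0, -0.001]
ft_force: [-3.7, 6.7, 1.9]
opening: 0.697
grasp_force: 28.3
```

```bash
python3 f.py
```

```text
t 16.65 slicer [20.6 74.3] z 49.8 toolx yaw 1.4447 down [-0.0014  0.0014 -1.    ] F [-3.69  6.71  1.89] open 0.697 g 28.3 j6 0.06
F slicer x,y -4.53 6.17
```

>>> {"api": "carry_out", "payload": {
  "newtons": 20,
  "rows": [
    {"dp": [0,0,0],"roll": 0,"claw": 0.45},
    {"dp": [0,0,0],"roll": 0,"claw": 0.6},
    {"dp": [0,0,0],"roll": 0,"claw": 0.8},
    {"dp": [0,0,0],"roll": 0,"claw": 0.9},
    {"dp": [0,0,0],"roll": 0,"claw": 0.9},
    {"dp": [0,0,0],"roll": 0,"claw": 0.9}
  ]
}}

```text
time: 17.15
position: [0.5281, 0.0827, 0.0501]
ee_rot: [0.751, 0.661, 0.0, 0.0]
ft_force: [0.4, -0.6, 0.4]
opening: 0.95
grasp_force: 0.0
```

```bash
python3 f.py
```

```text
t 17.15 slicer [21.4 73.4] z 50.1 toolx yaw 1.4437 down [ 2.e-04 -1.e-04 -1.e+00] F [ 0.38 -0.57  0.39] open 0.95 g 0.0 j6 0.06
F slicer x,y 0.45 -0.52
```

Free of contact. I'll rise straight up, then move left and forward to get a clear look.

>>> {"api": "carry_out", "payload": {
  "rows": [
    {"dp": [0,0,-15],"roll": 0,"claw": 0.9},
    {"dp": [0,0,-30],"roll": 0,"claw": 0.9},
    {"dp": [0,0,-35],"roll": 0,"claw": 0.9},
    {"dp": [0,0,-35],"roll": 0,"claw": 0.9},
    {"dp": [0,-30,-20],"roll": 0,"claw": 0.9},
    {"dp": [0,-40,0],"roll": 0,"claw": 0.9},
    {"dp": [0,-40,0],"roll": 0,"claw": 0.9},
    {"dp": [0,-40,0],"roll": 0,"claw": 0.9}
  ]
}}

```text
time: 17.82
position: [0.3774, 0.1019, 0.185]
ee_rot: [0.751, 0.661, 0.0, 0.0]
ft_force: [0.1, 0.9, 0.9]
opening: 0.948
grasp_force: 0.0
```

>>> {"api": "carry_out", "payload": {
  "rows": [
    {"dp": [0,0,0],"roll": 0,"claw": 0.9},
    {"dp": [0,0,0],"roll": 0,"claw": 0.9},
    {"dp": [0,0,0],"roll": 0,"claw": 0.9}
  ]
}}

```text
time: 18.07
position: [0.3799, 0.1017, 0.1856]
ee_rot: [0.751, 0.661, 0.001, 0.001]
ft_force: [0.7, 0.2, -0.5]
opening: 0.946
grasp_force: 0.0
```

```bash
python3 f.py
python3 - <<'E'
from h import *
i=save('top','top4.png'); P=cloud(i); s=S(P); z=P[...,2]
m=((z>.067)&(z<.082)&(abs(s[...,0]-20)<45)&(s[...,1]>-41.5)&(s[...,1]<196)).astype(np.uint8)
k=max(cv2.findContours(m,0,1)[0],key=cv2.contourArea); print(cv2.minAreaRect(S(plane(i,k[:,0,:],.074)).astype(np.float32)))
k=(z>.085)&(z<.112)&(np.hypot(*(s-[85,-95]).transpose(2,0,1))<22); print('knob',s[k].mean(0),np.median(z[k]))
c=np.clip(i['color'][160:290,190:400]*1.5,0,255).astype(np.uint8)
cv2.imwrite('pics/top4c.png',cv2.resize(c[:,:,::-1],None,fx=3.7,fy=3.7,interpolation=cv2.INTER_CUBIC))
E
```

```text
t 18.07 slicer [-127.9   73. ] z 185.6 toolx yaw 1.4437 down [ 1.8e-03 -1.0e-04 -1.0e+00] F [ 0.66  0.23 -0.5 ] open 0.946 g 0.0 j6 0.09
F slicer x,y 0.62 0.32
((19.963294982910156, 35.634037017822266), (150.28761291503906, 60.57094955444336), 89.7723159790039)
knob [ 82.68717374 -94.0001765 ] 0.09549977704839108
```

View pics/top4c.png

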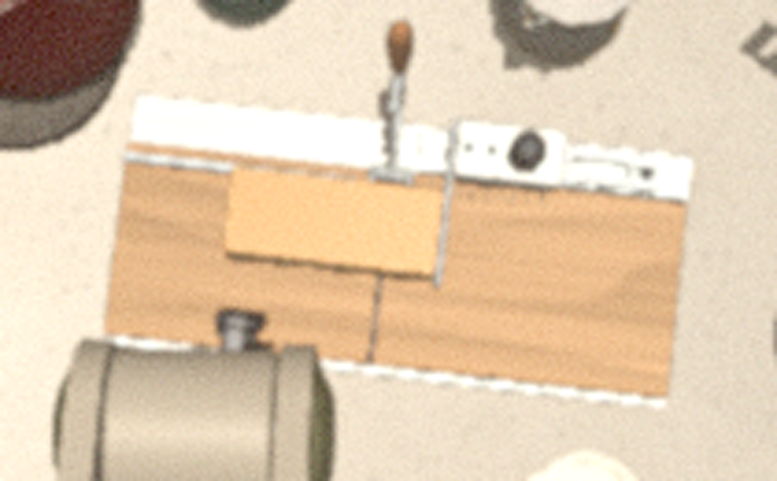

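The picture shows the cheese flush with the fence and its cut end on the plate (crop column ~443). The knob is down at (527,150) and the bow is parked. Yaw is off by 0.2°, and the x reading has the same −2 mm bias as the knob. Handing in.

```bash
python3 -c "
from h import *
print(job_done())"
```

```text
the job is handed in; nothing more can be done
None
```

The job is handed in, with no verdict returned: the stop is locked in the 40 mm hole, and the cheese lies square on the back fence with its cut end resting gently on the stop face. The bow was left parked.

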